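Kit the repair parts in the nest tray

ROBOT

A 7-joint arm with a two-finger parallel gripper is mounted at the origin on the work surface. World frame = base frame: x ahead of the robot, y to its left, z up, the work surface at z = 0. Lengths are in m, angles in rad, forces in N, time in s.
With the tool pointing down it reaches from about 0.35 to 0.9 m from the base axis. Payload 19.9 kg.
Tool frame: the origin (TCP) lies at the centre of the arm's flange, where the gripper is bolted on; the fingertips stand 173 mm ahead of it and the grasp point (between the pads) lies env.hold_point_z ahead of it (env.hold_point_z is the distance from the TCP to the grasp point, in m); z points along the fingers, y is the line along which they close (so a half turn about z gives the same grasp; the last joint's range is limited). The gripper opens to 85 mm and grips with 20 to 120 N. Pads are 22 mm wide; open, the fingers measure 114 mm over their backs; the gripper's body (76 mm by 85 mm) begins 54 mm behind the grasp point. The pads swing forward as they close: fully open they stand 13 mm farther back than shut.
Start: joints at [-1.216, 0.417, -0.01, 1.614, 0.005, 1.111, -0.053], TCP at [0.242, 0.576, 0.405] pointing down, gripper open.
Joint ranges: [-2.81, 2.81], [-0.39, 2.02], [-1.27, 1.25], [0.06, 2.57], [-1.19, 4.33], [0.19, 2], [-2.82, 2.82]. Speed limits (rad/s): [1.89, 1.89, 2.39, 2.39, 3.01, 3.01, 3.01].

INTERFACE

Orientations are given as a unit quaternion [x, y, z, w].
In Python, from cell import get_state, imaging, env gives the robot as it stands.
- The arm moves only by the shell command python3 -m handwheel 'ROWS'. ROWS is JSON, one flat list of numbers, 5 for each row, row after row: the opening, from 0 (shut) to 1 (fully open), then the shift along the world's x, y, z normalised to -1 to 1, where 1 is 40 mm, then the turn about the world's z normalised to -1 to 1, where 1 is 4 degrees. A call has 1 to 12 rows; each row shifts and turns the commanded pose from where the row before left it; what a row does not reach is not made up. A row lasts 1/12 s, in which the tool goes at most 41.7 mm and 7.16 degrees, less where a joint would pass 70% of its speed; a pose out of reach is approached as far as the arm can. A call with a number of a shift or a turn outside -1 to 1 is refused whole. A call with a gripper value outside its range is refused whole. The fingers move at their own pace and stop on an object; the grip force is fixed at half the most. Time passes only in rows, so rows that do not move let the fingers close. It gives the time, the measured TCP pose, the force, the opening and the grip force at its end, in the units of the state.
- get_state(): the state, without advancing time (a new reading comes with each control period).
- imaging.camera(name): name is "side" or "top" or "wrist"; returns a dict with "color" (420x560x3 uint8, red, green, blue), "K" (3x3 intrinsics, pixels), "T" (4x4, takes a point from camera to world coordinates). Camera axes: x right, y down, z forward; pixel columns grow to the right and rows downward; lengths in m; the calibration is good to about 2 mm. A picture is of the moment at which its call begins. There is no depth.
- env.close_job(): hands the job in; it is judged then, once.
The state is a dict: "t": time; "joint_pos": joint angles; "dq": joint speeds; "joint_torque": joint torques, N m; "ee_pos": TCP position; "tcp_rot": TCP orientation; "contact_force": force on the tool from outside, world axes, zero at the start; "moment": the same for the moment, N m; "grip_width": finger opening in m; "finger_force": force on a finger pad.
Only numpy, scipy, OpenCV 4.12 (cv2) and the standard library are available. Lean on these libraries where they do the work, as an engineer would, in place of code of your own. Each camera call takes 0.05 s, during which the arm holds its last target. There are 200 camera calls.

TASK

Make up the repair kit in the tray: put the finned heat sink, the small cooling fan, the can capacitor and the copper-wound ring core each into the nest made for it (long pocket, square pocket, round pocket, and over the post), the right way up and sitting fully down. The plain aluminium block and the roll of tape do not belong to the kit: leave them where they lie.

Things in the scene. Friction and masses are not known exactly. Their poses are not given: they have to be found in the camera images.
- heatsink: Finned heat sink, bare aluminium, 60 long (x) by 28 wide (y) by 26 mm high, six thin fins standing up and running lengthwise. About 60 g. Origin: centre of its underside; z up. It lies flat on the table at any yaw.
- fan: Small square cooling fan, black frame 40 by 40 by 20 mm high with a grey seven-bladed rotor in a round opening, lying flat. About 35 g. Origin: centre of its underside; x and y square to its sides, z up.
- capacitor: Can capacitor standing upright: black sleeved cylinder of diameter 30 and height 45 mm with a bright aluminium top scored with a cross. About 45 g. Origin: centre of its underside; z along its axis, up.
- coil: Ring core coil: a ring of outer diameter 45, hole diameter 24 and height 18 mm, wound all round with copper wire, lying flat. About 60 g. Origin: centre of its hole at its underside; z up.
- nest_long: Nest for the heat sink: one of four fixed light grey plastic inserts with dark pocket floors, 80 mm square, set two by two (pitch 82 mm, edges parallel, corners drawn at random) in one fixed tray. 12 mm high, with a rectangular pocket 70 (along x) by 40 mm (along y), 8 mm deep, floor 4 mm above the origin. Origin: centre of the underside, 3 mm above the table; z up.
- nest_square: Nest for the fan: 80 mm square, 12 mm high insert in the same tray, with a square pocket 52 by 52 mm (sides along x and y), 8 mm deep, floor 4 mm above the origin. The tray is 174 mm square, its rim 4 mm thick, rim top 15 mm above the table. Origin: centre of the underside, 3 mm above the table; z up.
- nest_round: Nest for the capacitor: 80 mm square, 12 mm high insert in the same tray, with a round pocket of diameter 42 mm, 8 mm deep, floor 4 mm above the origin. Origin: centre of the underside, 3 mm above the table; z up.
- nest_post: Nest for the ring core coil: 80 mm square plate 4 mm thick in the same tray, with an upright dark round post in the middle, diameter 12 mm, rising 14 mm above the plate (its top 18 mm above the origin). Origin: centre of the underside, 3 mm above the table; z up.
- block: Look-alike, not wanted: plain solid aluminium block of the heat sink's size (60 by 28 by 26 mm) with a smooth top and no fins, loose. Origin: centre of its underside; x along its length.
- tape_roll: Look-alike, not wanted: smooth dark roll of tape, a ring of outer diameter 50, hole diameter 32 and height 18 mm, loose, lying flat. Origin: centre of its hole at its underside.
Mind the look-alikes: they are no part of the job. What is shaped like the heatsink but yellow is not meant.

How it is judged:
At the end, for the whole second after the job is handed in: Each of the four parts is in its own nest: within 8.5 mm of its centre, at most 2.5 mm above its floor (for the coil, the plate), upright within 0.12 rad, at rest and released; the plain block and the tape roll are within 20 mm of where they started (horizontal distance between heatsink and nest_long below 0.0085 m and z of heatsink in the frame of nest_long below 0.0065 m and angle between each of heatsink, fan, capacitor, coil's own z axis and vertical below 0.12 rad and linear speed of each of heatsink, fan, capacitor, coil below 0.02 m/s and contact force between the fingers and heatsink below 0.05 N and horizontal distance between fan and nest_square below 0.0085 m and z of fan in the frame of nest_square below 0.0065 m and contact force between the fingers and fan below 0.05 N and horizontal distance between capacitor and nest_round below 0.0085 m and z of capacitor in the frame of nest_round below 0.0065 m and contact force between the fingers and capacitor below 0.05 N and horizontal distance between coil and nest_post below 0.0085 m and z of coil in the frame of nest_post below 0.0065 m and contact force between the fingers and coil below 0.05 N and distance of each of block, tape_roll from where it was at the start of the episode below 0.02 m); the robot touches nothing.
It fails at once if the plain aluminium block or the roll of tape is moved more than 30 mm (distance of any of block, tape_roll from where it was at the start of the episode above 0.03 m).
It also fails if it takes over 90 s, if anything falls off the work surface, if the arm or the gripper's body presses on something with over 40 N, if the wrist force passes 120 N, or if a joint passes its speed limit or range.

## Working session

There is one attempt and no reset: what is moved stays moved. The work goes in short steps, Python scripts to look and compute and a shell command to move; the robot and the scene stay as the last step left them, time stands still between calls to the robot, and variables do not carry over. Pictures are saved under pics/ and viewed, at most 14 in all, crops included, and the job is handed in when it is done.

```bash
mkdir -p pics; ls; python3 - <<'E'
from cell import get_state, imaging, env
import cv2
s=get_state(); print(s, env.hold_point_z)
for n in("top","side"):
    c=imaging.camera(n); cv2.imwrite(f"pics/{n}0.png",c["color"][:,:,::-1]); print(n,c["K"].tolist(),c["T"].round(4).tolist())
E
```

```text
pics
{'t': 0.0, 'joint_pos': array([-1.2154806 ,  0.41798994, -0.0103289 ,  1.61415059,  0.00469232,
        1.1106886 , -0.05299003]), 'dq': array([ 0.00018053,  0.00069749, -0.0015816 , -0.00038986, -0.00087239,
       -0.00125453,  0.00019951]), 'joint_torque': array([ 4.93634343e-04, -8.64460015e+01,  6.78983387e-01, -4.34916472e+01,
        1.91646960e-02,  7.20893353e-03,  7.06366336e-05]), 'ee_pos': array([0.24148538, 0.5763281 , 0.40405996]), 'tcp_rot': array([ 1.97089830e-01,  9.80385246e-01, -6.00423721e-04, -8.33150888e-05]), 'contact_force': array([-0.07702949, -0.03999744, -0.60728348]), 'moment': array([ 0.03192049, -0.02103319, -0.04333809]), 'finger_force': 0.0, 'grip_width': 0.08533155723718341} 0.1547
top [[455.66067292841, 0.0, 275.63109331775627], [0.0, 455.66067292841, 199.6662191027382], [0.0, 0.0, 1.0]] [[-0.0079, -0.9947, 0.1029, 0.4578], [-0.9999, 0.0093, 0.0138, 0.0105], [-0.0147, -0.1028, -0.9946, 1.1219], [0.0, 0.0, 0.0, 1.0]]
side [[425.9037718765469, 0.0, 279.30315373732935], [0.0, 425.9037718765469, 212.50980428562], [0.0, 0.0, 1.0]] [[0.7936, -0.4089, 0.4505, 0.1555], [-0.6081, -0.509, 0.6092, -0.5309], [-0.0198, -0.7574, -0.6526, 0.6245], [0.0, 0.0, 0.0, 1.0]]
```

View pics/top0.png

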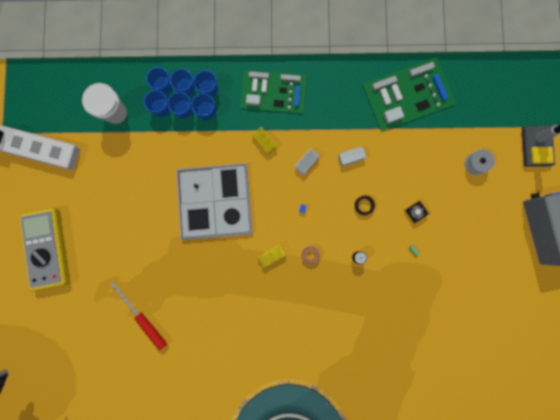

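View pics/side0.png

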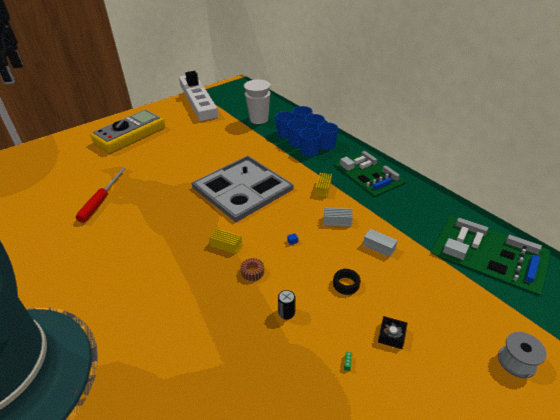

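Top image: heatsink candidates are grey (307,162), grey (352,156), yellow (264,140) and yellow (272,257). The side view shows fins on the grey one at (338,217), so top (307,162) looks like the one meant, and (352,156) is the plain block. The ring candidates are copper (311,256), which is the coil, and black (365,205), which is the tape. The fan is at (417,212) and the capacitor at (360,258). I'll confirm with an enlarged crop.

```bash
python3 - <<'E'
import cv2,numpy as np
a=cv2.imread("pics/top0.png")
k=dict(interpolation=cv2.INTER_CUBIC)
A=cv2.resize(a[130:280,240:440],(800,600),**k); cv2.imwrite("pics/cropA.png",A)
B=cv2.resize(a[155:245,170:260],(600,600),**k); cv2.imwrite("pics/cropB.png",B)
E
```

```text
(no output)
```

View pics/cropA.png

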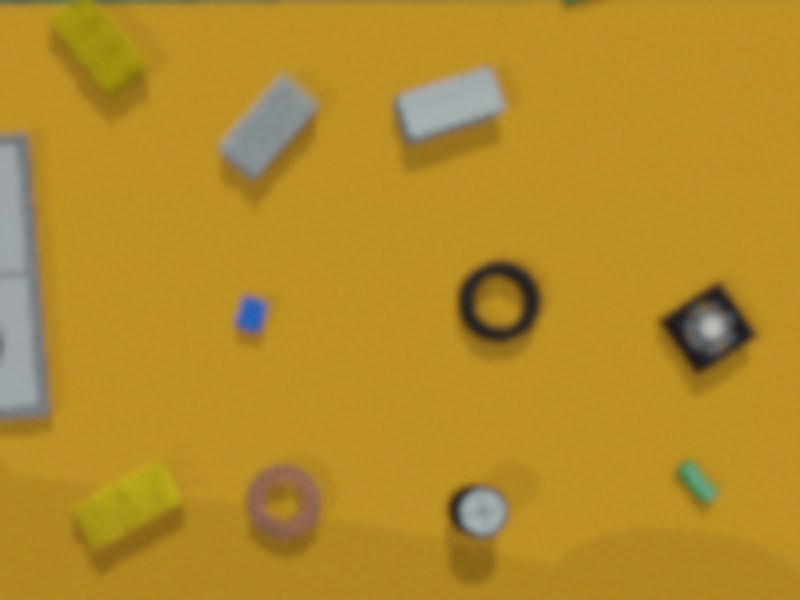

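View pics/cropB.png

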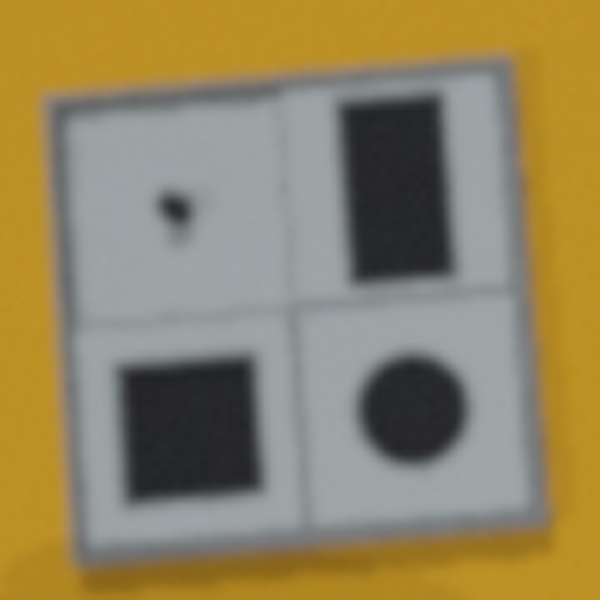

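The crop confirms it: the striped (finned) grey body at crop (268,125) is the heatsink, and the smooth one at (450,103) is the block. The copper ring is at (285,502), with the smooth black tape at (500,301). The fan is at (709,327) and the capacitor top at (482,511). In the tray crop the post is at (174,207), the long pocket at (397,188), the square pocket at (191,429) and the round pocket at (413,409).

```bash
cat > h.py <<'E'
import numpy as np
from scipy.optimize import least_squares
K=np.array([[455.66067292841,0,275.63109331775627],[0,455.66067292841,199.6662191027382],[0,0,1]])
def w(px,T,z,K=K):
    px=np.atleast_2d(px).astype(float); d=np.c_[px,np.ones(len(px))]@np.linalg.inv(K).T@T[:3,:3].T
    return T[:3,3]+d*((z-T[2,3])/d[:,2])[:,None]
A=lambda p:(np.array(p)+.5)/4-.5+[240,130]
B=lambda p:(np.array(p)+.5)*.15-.5+[170,155]
def tool():
    from cell import get_state
    from scipy.spatial.transform import Rotation as R
    s=get_state(); y=R.from_quat(s["tcp_rot"]).as_matrix()[:,1]
    return s["ee_pos"],np.degrees(np.arctan2(y[1],y[0])),s
E
python3 - <<'E'
from h import *; from cell import imaging
T=imaging.camera("top")["T"]; ang=lambda v:np.degrees(np.arctan2(v[1],v[0]))
h=w(A([(285,73),(318,103),(254,178),(220,146)]),T,.026)
print("hs",h.mean(0),"yaw",ang(h[0]-h[3]),ang(h[1]-h[2]),np.linalg.norm(h[0]-h[3]),np.linalg.norm(h[0]-h[1]))
f=w(A([(722,284),(757,332),(700,370),(660,322)]),T,.02)
print("fan",f.mean(0),ang(f[0]-f[3]),ang(f[1]-f[2]),ang(f[1]-f[0]),np.linalg.norm(f[0]-f[3]),np.linalg.norm(f[0]-f[1]))
print("cap",w(A((482,511)),T,.045)); print("coil",w(A((285,502)),T,.014)); print("tape",w(A((500,301)),T,.014),"block",w(A((448,104)),T,.026))
L=w(B([(340,103),(440,93),(455,273),(353,284)]),T,.009).mean(0)
S=w(B([(120,368),(253,355),(264,490),(128,503)]),T,.009).mean(0)
Rn=w(B((413,409)),T,.009)[0]; P=w(B((172,205)),T,.020)[0]
print(L,S,Rn,P)
m=np.array([(1,-1),(-1,1),(-1,-1),(1,1)])*.041 # long,square,round,post
d=np.array([L,S,Rn,P])[:,:2]
def mod(p):
    c,s=np.cos(p[2]),np.sin(p[2]); return p[:2]+m@np.array([[c,s],[-s,c]])
r=least_squares(lambda p:(mod(p)-d).ravel(),[.46,.15,0]); print(np.degrees(r.x[2]),r.x,mod(r.x),(r.fun*1e3).round(1))
print(tool()[:2])
E
```

```text
hs [ 0.66552206 -0.05131655  0.026     ] yaw -41.953897117678046 -40.85245735829139 0.060193926293244784 0.027329550536040227
fan [ 0.54018495 -0.31535349  0.02      ] -59.26844360268946 -57.215876370966406 -145.88320579315405 0.044437933604535435 0.035368814807528424
cap [[ 0.4316234  -0.17109873  0.045     ]]
coil [[ 0.43714434 -0.05801538  0.014     ]]
tape [[ 0.5576082  -0.19066169  0.014     ]] block [[ 0.67728329 -0.16025644  0.026     ]]
[0.61591729 0.14049769 0.009     ] [0.52728748 0.21602513 0.009     ] [0.5338733  0.13438159 0.009     ] [0.60886943 0.22185961 0.02      ]
4.478688214846471 [0.57148688 0.178191   0.07816786] [[0.6155633  0.14051782]
 [0.52741045 0.21586419]
 [0.53381369 0.13411458]
 [0.60916006 0.22226743]] [-0.4  0.   0.1 -0.2 -0.1 -0.3  0.3  0.4]
(array([0.24150868, 0.57633405, 0.4041932 ]), np.float64(67.26295360282374))
```

```bash
python3 -m handwheel '[1,0.2,-0.8,-0.15,-0.25,1,0.2,-0.8,-0.15,-0.25,1,0.2,-0.8,-0.15,-0.25,1,0.2,-0.8,-0.15,-0.25,1,0.2,-0.8,-0.15,-0.25,1,0.2,-0.8,-0.15,-0.25,1,0.2,-0.8,-0.15,-0.25,1,0.2,-0.8,-0.15,-0.25,1,0.2,-0.8,-0.15,-0.25,1,0.2,-0.8,-0.15,-0.25]' && python3 -m handwheel '[1,0.3,-0.8,-0.2,-0.25,1,0.3,-0.8,-0.2,-0.25,1,0.3,-0.8,-0.2,-0.25,1,0.3,-0.8,-0.2,-0.25,1,0.3,-0.8,-0.2,-0.25,1,0.3,-0.8,-0.2,-0.25,1,0.3,-0.8,-0.2,-0.25,1,0.3,-0.8,-0.2,-0.25,1,0.2,-0.8,-0.2,-0.17,1,0.2,-0.7,-0.2,0,1,0,0,0,0,1,0,0,0,0]'; python3 - <<'E'
from h import *
p,a,s=tool(); print(p,a,(np.array([.4371,-.058,.175])-p)/.04,(48.6-a)/4)
E
```

```text
t: 0.98
ee_pos: [0.3215, 0.2548, 0.3444]
tcp_rot: [0.282, 0.959, 0.0, -0.0]
contact_force: [2.0, 0.4, 0.0]
grip_width: 0.0855
finger_force: 0.0
t: 1.98
ee_pos: [0.4335, -0.0609, 0.2642]
tcp_rot: [0.355, 0.935, -0.001, -0.0]
contact_force: [0.1, 0.3, 0.3]
grip_width: 0.085
finger_force: 0.0
[ 0.4334852  -0.06093252  0.2641879 ] 48.40863146195292 [ 0.09037001  0.07331291 -2.22969742] 0.047842134511769885
```

```bash
python3 -m handwheel '[0.8,0.09,0.07,-0.6,0,0.8,0,0,-0.6,0,0.8,0,0,-0.5,0,0.8,0,0,-0.3,0,0.8,0,0,-0.23,0,0.8,0,0,0,0,0,0,0,0,0,0,0,0,0,0,0,0,0,0,0,0,0,0,0,0,0,0,0,0,0,0,0,0,0,0]' ; python3 -m handwheel '[0,0,0,0,0,0,0,0,0,0,0,0,0,0.5,0,0,0,0,0.8,0,0,0,0,0.8,0]'; python3 - <<'E'
from h import *; from cell import imaging; import cv2
p,a,s=tool(); print(p,a,s["contact_force"],(np.array([.6092,.2223,.26])-p)/.04,(49.5-a)/4)
c=imaging.camera("side"); cv2.imwrite("pics/s1.png",cv2.resize(c["color"][150:330,150:390,::-1],(800,600)))
E
```

```text
t: 2.98
ee_pos: [0.4374, -0.0566, 0.1767]
tcp_rot: [0.354, 0.935, 0.0, 0.001]
contact_force: [-4.0, 1.1, 15.5]
grip_width: 0.0415
finger_force: 58.5
t: 3.4
ee_pos: [0.4368, -0.0568, 0.2609]
tcp_rot: [0.354, 0.935, -0.0, -0.0]
contact_force: [0.4, -0.4, -0.4]
grip_width: 0.0412
finger_force: 61.7
[ 0.43675106 -0.05682411  0.26085194] 48.56284818513728 [ 0.43931642 -0.42942627 -0.44679747] [ 4.31122362  6.97810273 -0.02129841] 0.23428795371568079
```

View pics/s1.png

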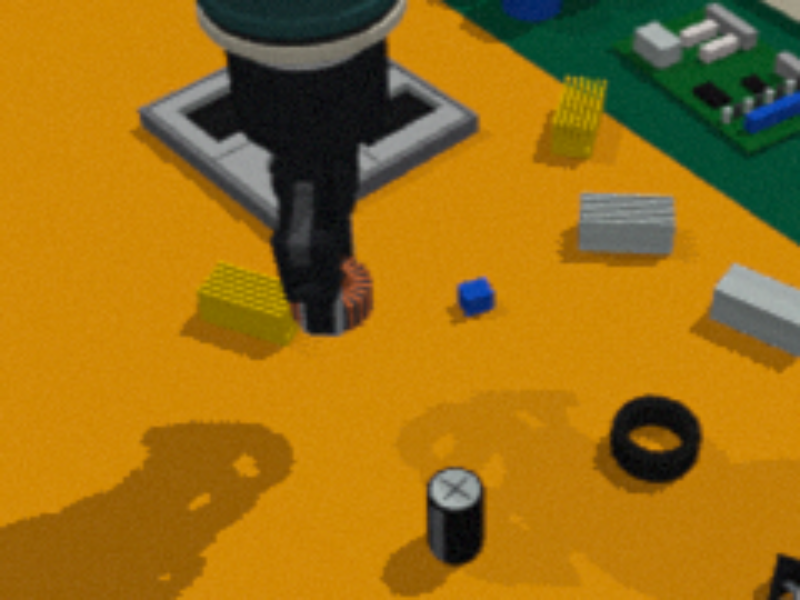

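The coil is held at crop (340,295). Its outline is rounder than expected, so I'll check for tilt.

```bash
python3 - <<'E'
from h import *; from cell import imaging; import cv2
k=dict(interpolation=cv2.INTER_CUBIC)
a=cv2.resize(imaging.camera("side")["color"][210:270,215:275,::-1],(400,400),**k)
b=cv2.resize(imaging.camera("wrist")["color"][:,:,::-1],(400,300)); b=cv2.copyMakeBorder(b,0,100,0,0,cv2.BORDER_CONSTANT)
cv2.imwrite("pics/s2.png",np.hstack([a,b]))
E
```

```text
(no output)
```

View pics/s2.png

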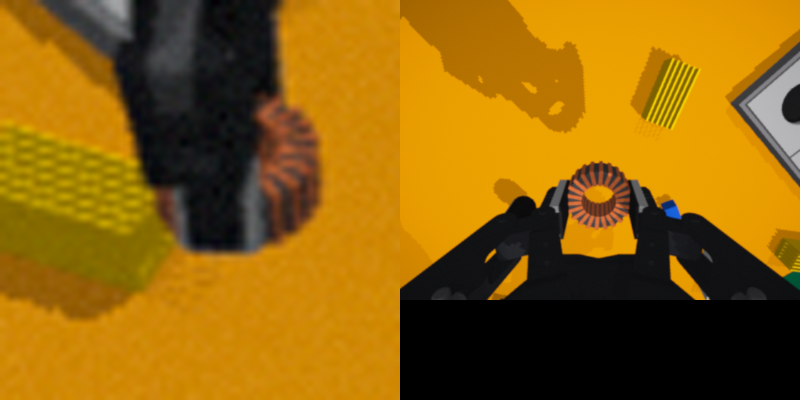

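```bash
python3 -m handwheel '[0,0.43,0.7,0,0.1,0,0.43,0.7,0,0.13,0,0.43,0.7,0,0,0,0.43,0.7,0,0,0,0.43,0.7,0,0,0,0.43,0.7,0,0,0,0.43,0.7,0,0,0,0.43,0.7,0,0,0,0.43,0.7,0,0,0,0.43,0.68,0,0,0,0,0,0,0,0,0,0,0,0]'; python3 - <<'E'
from h import *; from cell import imaging; import cv2
p,a,s=tool(); print(p,a,s["grip_width"],(np.array([.6092,.2223,.186])-p)/.04,(49.5-a)/4)
b=imaging.camera("wrist"); cv2.imwrite("pics/w1.png",b["color"][:,:,::-1])
E
```

```text
t: 4.55
ee_pos: [0.609, 0.224, 0.2584]
tcp_rot: [0.345, 0.939, -0.0, -0.0]
contact_force: [-0.2, -0.9, -0.3]
grip_width: 0.041
finger_force: 61.7
[0.60902775 0.22404851 0.25841221] 49.636715066150174 0.04100831483702701 [ 0.00430627 -0.04371284 -1.81030518] -0.03417876653754348
```

View pics/w1.png

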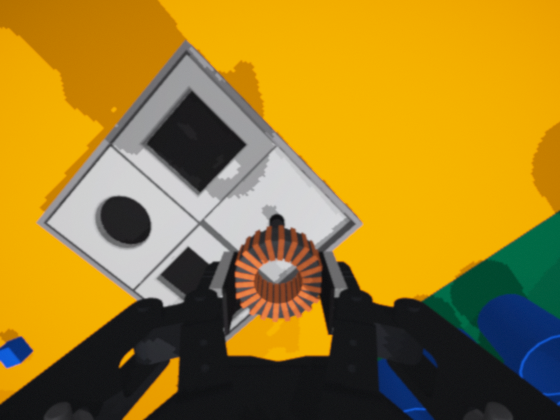

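Held coil hole is at (279,272) and the post top at (277,221) beyond it. I'll check both by projection.

```bash
python3 - <<'E'
from h import *; from cell import imaging
b=imaging.camera("wrist"); T,K=b["T"],b["K"]
print("post",w((277,220),T,.021,K),"coil top c",w((279,268),T,.258-.176+.018,K), tool()[0])
E
```

```text
post [[0.60598903 0.22366972 0.021     ]] coil top c [[0.60413344 0.22697467 0.1       ]] [0.60877561 0.22179963 0.25890107]
```

```bash
python3 -m handwheel '[0,0.04,-0.05,-0.4,0,0,0,0,-0.5,0,0,0,0,-0.4,0,0,0,0,-0.2,0,0,0,0,-0.2,0,0,0,0,0,0,0,0,0,0,0]'; python3 - <<'E'
from h import *; from cell import imaging; import cv2
b=imaging.camera("wrist"); cv2.imwrite("pics/w2.png",b["color"][:,:,::-1])
E
```

```text
t: 5.23
ee_pos: [0.6108, 0.2201, 0.1918]
tcp_rot: [0.346, 0.938, -0.0, 0.0]
contact_force: [-0.1, -0.2, 0.1]
grip_width: 0.0414
finger_force: 61.7
```

View pics/w2.png

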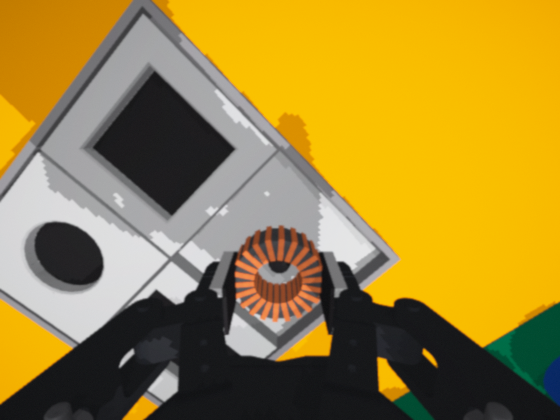

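The post is inside the ring's hole at (281,267) with no contact force. Lower and release.

```bash
python3 -m handwheel '[0,0,0,-0.14,0,0,0,0,0,0,0.62,0,0,0,0,0.62,0,0,0,0,0.62,0,0,0,0,0.62,0,0,0,0]'; python3 -m handwheel '[0.62,0,0,0.4,0,0.62,0,0,0.8,0,0.8,0,0,0.8,0,1,0,0,0.8,0]';  python3 - <<'E'
from h import *; from cell import imaging; import cv2
b=imaging.camera("wrist"); cv2.imwrite("pics/w3.png",b["color"][:,:,::-1])
p,a,s=tool(); print(p,a,(np.array([.4316,-.1711,.27])-p)/.04)
E
```

```text
t: 5.78
ee_pos: [0.6108, 0.2205, 0.186]
tcp_rot: [0.346, 0.938, 0.0, 0.0]
contact_force: [0.9, -0.6, -0.2]
grip_width: 0.053
finger_force: 0.0
t: 6.12
ee_pos: [0.6106, 0.2203, 0.2991]
tcp_rot: [0.346, 0.938, -0.0, -0.0]
contact_force: [0.6, 1.1, 0.1]
grip_width: 0.0753
finger_force: 0.0
[0.61213434 0.22050436 0.30586415] 49.48383693504001 [-4.51335851 -9.79010902 -0.89660379]
```

View pics/w3.png

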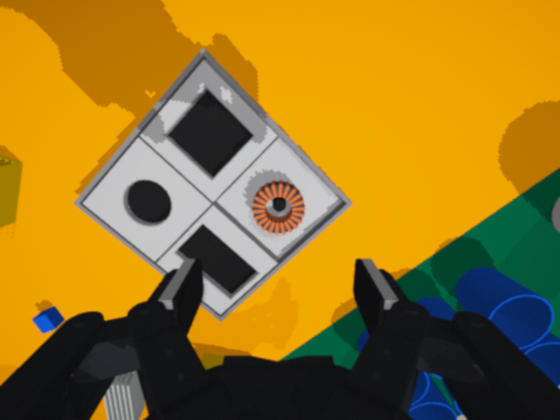

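The coil sits centred on the post at (278,206). Next is the capacitor.

```bash
python3 -m handwheel '[0.9,-0.38,-0.82,0,0,0.9,-0.38,-0.82,0,0,0.9,-0.38,-0.82,0,0,0.9,-0.38,-0.82,0,0,0.9,-0.38,-0.82,0,0,0.9,-0.38,-0.82,0,0,0.9,-0.38,-0.82,0,0,0.9,-0.38,-0.82,0,0,0.9,-0.38,-0.82,0,0,0.9,-0.37,-0.8,0,0,0.9,-0.36,-0.8,0,0,0.9,-0.36,-0.8,0,0]'; python3 -m handwheel '[0.9,0,0,-0.3,0,0.9,0,0,-0.3,0,0.9,0,0,0,0]'; python3 - <<'E'
from h import *
p,a,s=tool(); print(p,a,(np.array([.4316,-.1711,.191])-p)/.04)
E
```

```text
t: 7.17
ee_pos: [0.4294, -0.1721, 0.2981]
tcp_rot: [0.346, 0.938, 0.0, 0.0]
contact_force: [0.5, -0.2, 0.1]
grip_width: 0.0768
finger_force: 0.0
t: 7.42
ee_pos: [0.4296, -0.171, 0.2725]
tcp_rot: [0.347, 0.938, -0.0, -0.001]
contact_force: [-0.7, 0.4, -1.7]
grip_width: 0.0768
finger_force: 0.0
[ 0.42964341 -0.17102786  0.27250965] 49.438793329557186 [ 4.89148217e-02 -1.80354405e-03 -2.03774123e+00]
```

```bash
python3 -m handwheel '[0.9,0.05,0,-0.5,0,0.9,0,0,-0.6,0,0.9,0,0,-0.5,0,0.9,0,0,-0.44,0,0.9,0,0,0,0,0,0,0,0,0,0,0,0,0,0,0,0,0,0,0,0,0,0,0,0,0,0,0,0,0,0,0,0,0,0,0,0,0,0,0]' ; python3 -m handwheel '[0,0,0,0,0,0,0,0,0,0,0,0,0,0.5,0,0,0,0,0.8,0,0,0,0,0.8,0,0,0,0,0,0]'; python3 - <<'E'
from h import *; from cell import imaging; import cv2
p,a,s=tool(); print(p,a,s["contact_force"],(np.array([.5338,.1341,.27])-p)/.04)
b=imaging.camera("wrist"); cv2.imwrite("pics/w4.png",b["color"][:,:,::-1])
E
```

```text
t: 8.42
ee_pos: [0.4328, -0.1708, 0.1935]
tcp_rot: [0.346, 0.938, 0.0, 0.001]
contact_force: [-2.5, 0.8, 16.7]
grip_width: 0.0284
finger_force: 57.9
t: 8.92
ee_pos: [0.4334, -0.1714, 0.2814]
tcp_rot: [0.346, 0.938, 0.001, 0.003]
contact_force: [1.4, -0.8, 0.0]
grip_width: 0.0282
finger_force: 59.3
[ 0.43340981 -0.1714418   0.28142627] 49.485355008068346 [ 1.44147185 -0.82383841  0.02365529] [ 2.50975465  7.63854498 -0.28565685]
```

View pics/w4.png

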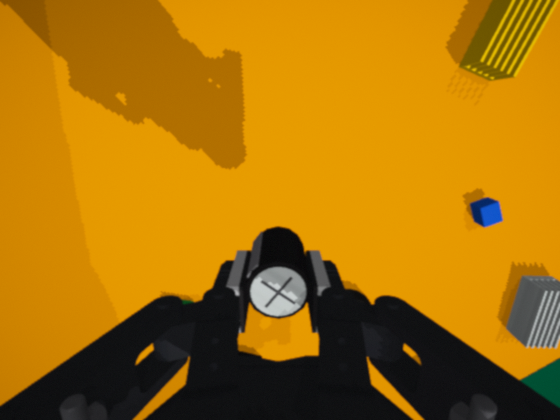

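Capacitor is held upright and centred (278,290). Move it over the round pocket.

```bash
python3 -m handwheel '[0,0.25,0.76,0,0,0,0.25,0.76,0,0,0,0.25,0.76,0,0,0,0.25,0.76,0,0,0,0.25,0.76,0,0,0,0.25,0.76,0,0,0,0.25,0.76,0,0,0,0.25,0.76,0,0,0,0.25,0.76,0,0,0,0.25,0.78,0,0,0,0,0,0,0,0,0,0,0,0]'; python3 - <<'E'
from h import *
p,a,s=tool(); print(p,a,s["contact_force"],(np.array([.5338,.1341,.202])-p)/.04)
E
```

```text
t: 9.97
ee_pos: [0.5322, 0.1359, 0.2757]
tcp_rot: [0.345, 0.939, -0.0, -0.0]
contact_force: [-0.2, -0.3, -0.4]
grip_width: 0.028
finger_force: 59.4
[0.53219851 0.13586313 0.2756933 ] 49.68772014147693 [-0.15548209 -0.31064111 -0.38076813] [ 0.04003714 -0.04407833 -1.84233256]
```

```bash
python3 -m handwheel '[0,0.06,-0.04,-0.4,0,0,0,0,-0.5,0,0,0,0,-0.4,0,0,0,0,-0.3,0,0,0,0,-0.22,0,0,0,0,0,0,0,0,0,0,0]'; python3 - <<'E'
from h import *; from cell import imaging; import cv2
b=imaging.camera("wrist"); cv2.imwrite("pics/w5.png",b["color"][:,:,::-1])
E
```

```text
t: 10.55
ee_pos: [0.5348, 0.1321, 0.2036]
tcp_rot: [0.346, 0.938, -0.0, -0.0]
contact_force: [-0.1, 0.3, 0.4]
grip_width: 0.0279
finger_force: 59.4
```

View pics/w5.png

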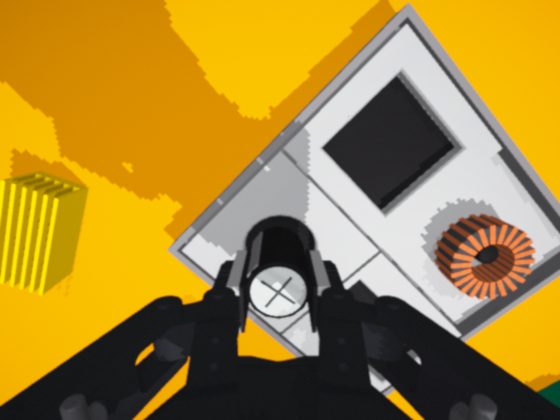

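Capacitor is in the round pocket with no contact force. Release it.

```bash
python3 -m handwheel '[0,0,0,-0.06,0,0,0,0,0,0,0.7,0,0,0,0,0.7,0,0,0,0,0.7,0,0,0,0,0.7,0,0,0.3,0,0.8,0,0,0.6,0,0.8,0,0,0.9,0,0.8,0,0,0.6,-0.25,0.8,0,0,0,0]'; python3 - <<'E'
from h import *
p,a,s=tool(); print(p,a,s["contact_force"],(np.array([.6655,-.0513,.187])-p)/.04)
E
```

```text
t: 11.43
ee_pos: [0.5359, 0.1324, 0.3026]
tcp_rot: [0.355, 0.935, 0.002, 0.003]
contact_force: [1.1, -1.0, 0.4]
grip_width: 0.0685
finger_force: 0.0
[0.53590208 0.13236568 0.30258711] 48.41815166828287 [ 1.05062279 -1.0027506   0.36329321] [ 3.23994801 -4.59164202 -2.88967773]
```

```bash
python3 -m handwheel '[0.8,0.54,-0.77,0,0,0.8,0.54,-0.77,0,0,0.8,0.54,-0.77,0,0,0.8,0.54,-0.77,0,0,0.8,0.54,-0.77,0,0,0.8,0.54,-0.74,0,0,0.8,0,0,-0.3,0,0.8,0,0,-0.4,0,0.8,0,0,0,0]'; python3 - <<'E'
from h import *; from cell import imaging; import cv2
p,a,s=tool(); print(p,a,s["contact_force"],(np.array([.6655,-.0513,.186])-p)/.04)
a=imaging.camera("top")["color"]; b=imaging.camera("wrist")["color"]
a=cv2.resize(a[150:250,165:265],(300,300),interpolation=cv2.INTER_CUBIC); a=cv2.copyMakeBorder(a,0,0,0,0,0)
cv2.imwrite("pics/w6.png",np.hstack([a,cv2.resize(b,(400,300))])[:,:,::-1])
E
```

```text
t: 12.18
ee_pos: [0.6636, -0.0515, 0.2668]
tcp_rot: [0.355, 0.935, -0.001, -0.002]
contact_force: [-0.1, 0.5, 0.1]
grip_width: 0.0685
finger_force: 0.0
[ 0.66357659 -0.05150409  0.26681512] 48.45656075625561 [-0.11958568  0.50260714  0.11082145] [ 0.04808531  0.00510218 -2.02037788]
```

View pics/w6.png

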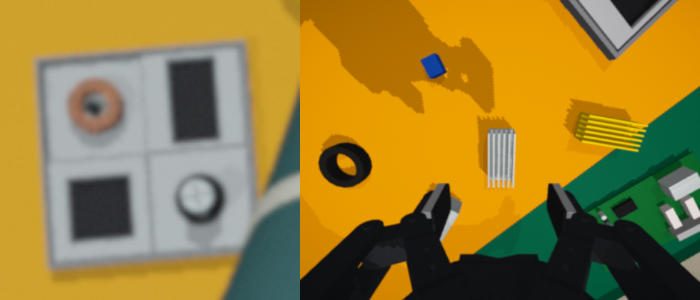

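Top view: coil and capacitor are seated. Wrist view: the finned heatsink is centred and aligned between the fingers at (501,158), and the block lies clear at (450,215). Grasp the heatsink.

```bash
python3 -m handwheel '[0.65,0.05,0,-0.5,0,0.65,0,0,-0.6,0,0.65,0,0,-0.5,0,0.65,0,0,-0.42,0,0.65,0,0,0,0,0,0,0,0,0,0,0,0,0,0,0,0,0,0,0,0,0,0,0,0,0,0,0,0,0,0,0,0,0,0,0,0,0,0,0]' ; python3 -m handwheel '[0,0,0,0,0,0,0,0,0.5,0,0,0,0,0.8,0,0,0,0,0.8,0,0,0,0,0,0]'; python3 - <<'E'
from h import *
p,a,s=tool(); print(p,a,s["contact_force"],(np.array([.6156,.1405,.27])-p)/.04,(94.5-a)/4)
E
```

```text
t: 13.28
ee_pos: [0.667, -0.0511, 0.1906]
tcp_rot: [0.354, 0.935, 0.001, 0.001]
contact_force: [-1.4, 0.8, 7.5]
grip_width: 0.0263
finger_force: 59.5
t: 13.7
ee_pos: [0.668, -0.0517, 0.28]
tcp_rot: [0.354, 0.935, 0.002, 0.005]
contact_force: [-0.0, -0.5, -0.1]
grip_width: 0.0264
finger_force: 59.4
[ 0.66797769 -0.05167575  0.28004836] 48.49691071302166 [-0.04399523 -0.46162633 -0.11877774] [-1.30944228  4.80439365 -0.25120899] 11.500772321744584
```

```bash
python3 -m handwheel '[0,-0.12,0.4,0,1,0,-0.11,0.4,0,1,0,-0.11,0.4,0,1,0,-0.11,0.4,0,1,0,-0.11,0.4,0,1,0,-0.11,0.4,0,1,0,-0.11,0.4,0,1,0,-0.11,0.4,0,1,0,-0.11,0.4,0,1,0,-0.11,0.4,0,1,0,-0.1,0.4,0,1,0,-0.1,0.4,0,0.5]'; python3 -m handwheel '[0,0,0,0,0]'; python3 - <<'E'
from h import *
p,a,s=tool(); print(p,a,s["contact_force"],(np.array([.6156,.1405,.1985])-p)/.04,(94.5-a)/4)
E
```

```text
t: 14.7
ee_pos: [0.6139, 0.1416, 0.2736]
tcp_rot: [-0.041, 0.999, 0.0, 0.001]
contact_force: [0.5, -0.1, -0.3]
grip_width: 0.0261
finger_force: 59.4
t: 14.78
ee_pos: [0.6132, 0.1446, 0.2732]
tcp_rot: [-0.042, 0.999, 0.001, 0.001]
contact_force: [-0.2, 0.2, -0.8]
grip_width: 0.0257
finger_force: 59.4
[0.61321543 0.14461335 0.27322348] 94.8091399544861 [-0.21101659  0.17697987 -0.7879161 ] [ 0.05961421 -0.10283384 -1.86808702] -0.07728498862152477
```

```bash
python3 -m handwheel '[0,0.05,-0.05,-0.4,0,0,0,0,-0.5,0,0,0,0,-0.4,0,0,0,0,-0.2,0,0,0,0,0,0,0,0,0,0,0]'; python3 - <<'E'
from h import *; from cell import imaging; import cv2
p,a,s=tool(); print(p,a,(np.array([.6156,.1405,.1985])-p)/.04)
b=imaging.camera("wrist"); cv2.imwrite("pics/w7.png",b["color"][:,:,::-1])
E
```

```text
t: 15.28
ee_pos: [0.6162, 0.1388, 0.2128]
tcp_rot: [-0.039, 0.999, -0.0, 0.0]
contact_force: [0.3, 0.1, 0.2]
grip_width: 0.0259
finger_force: 59.4
[0.61616519 0.13881243 0.21283878] 94.47125981509451 [-0.01412964  0.04218919 -0.35846951]
```

View pics/w7.png

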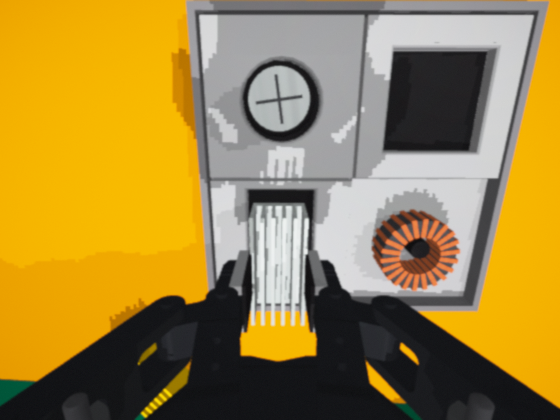

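The heatsink is aligned and centred over the long pocket (280,200). Lower it while watching the force.

```bash
python3 -m handwheel '[0,0,0.02,-0.15,0,0,0,0,-0.19,0,0,0,0,0,0,0,0,0,0,0]'
```

```text
t: 15.67
ee_pos: [0.6158, 0.1396, 0.1983]
tcp_rot: [-0.039, 0.999, -0.0, -0.0]
contact_force: [-0.3, -0.3, -0.7]
grip_width: 0.0261
finger_force: 59.4
```

```bash
python3 -m handwheel '[0.6,0,0,0,0,0.6,0,0,0,0,0.6,0,0,0,0,0.6,0,0,0.3,0,0.8,0,0,0.6,0,1,0,0,0.9,0,1,0,0,0.6,0,1,0,0,0,0]'; python3 - <<'E'
from h import *
p,a,s=tool(); print(p,a,s["contact_force"],(np.array([.5402,-.3154,.30])-p)/.04,(123-a)/4)
E
```

```text
t: 16.33
ee_pos: [0.6172, 0.1397, 0.301]
tcp_rot: [-0.039, 0.999, 0.001, 0.004]
contact_force: [0.9, 0.6, -0.1]
grip_width: 0.0854
finger_force: 0.0
[0.61720299 0.1396676  0.30104097] 94.4868691759522 [ 0.89334433  0.6468503  -0.07625383] [ -1.92507483 -11.37668993  -0.0260243 ] 7.128282706011952
```

```bash
python3 -m handwheel '[1,-0.16,-0.95,0,0.6,1,-0.16,-0.95,0,0.6,1,-0.16,-0.95,0,0.6,1,-0.16,-0.95,0,0.6,1,-0.16,-0.95,0,0.6,1,-0.16,-0.95,0,0.6,1,-0.16,-0.95,0,0.6,1,-0.16,-0.95,0,0.6,1,-0.16,-0.95,0,0.6,1,-0.16,-0.95,0,0.6,1,-0.16,-0.95,0,0.6,1,-0.16,-0.93,0,0.5]'; python3 -m handwheel '[1,0,0,0,0,1,0,0,0,0]';python3 - <<'E'
from h import *; from cell import imaging; import cv2
p,a,s=tool(); print(p,a,(np.array([.5402,-.3154,.18])-p)/.04,(123-a)/4)
b=imaging.camera("wrist"); im=b["color"]; cv2.imwrite("pics/w8.png",im[:,:,::-1])
m=(im.max(2)<90).astype(np.uint8)
n,l,st,c=cv2.connectedComponentsWithStats(m)
for i in range(1,n):
    if st[i,4]>300:
        q=cv2.findContours((l==i).astype(np.uint8),0,2)[0][0][:,0]
        P=w(q,b["T"],.02,b["K"])[:,:2].astype(np.float32)*1000
        print(st[i],c[i],cv2.minAreaRect(P))
# heatsink check, top camera saved
cv2.imwrite("pics/t8.png",imaging.camera("top")["color"][:,:,::-1])
E
```

```text
t: 17.33
ee_pos: [0.5384, -0.3176, 0.2958]
tcp_rot: [-0.284, 0.959, -0.0, 0.0]
contact_force: [0.9, -0.6, -0.3]
grip_width: 0.0856
finger_force: 0.0
t: 17.5
ee_pos: [0.538, -0.3182, 0.2955]
tcp_rot: [-0.281, 0.96, -0.001, 0.0]
contact_force: [0.8, 0.5, -0.3]
grip_width: 0.0853
finger_force: 0.0
[ 0.53798322 -0.31817348  0.29547017] 122.66388074877351 [ 0.05541951  0.06933699 -2.88675423] 0.08402981280662303
[ 255  184   47   50 1688] [277.75414692 207.86848341] ((538.56689453125, -318.01751708984375), (44.073577880859375, 39.13417053222656), 31.32536506652832)
[  38  195   63   58 1714] [ 75.23570595 217.78063011] ((641.2455444335938, -460.7679443359375), (47.67806625366211, 41.155677795410156), 61.27279281616211)
[ 28 231  22  20 335] [ 38.55820896 240.17910448] ((676.7476806640625, -480.3166809082031), (18.19302749633789, 18.21813201904297), 67.67507934570312)
[    0   262   560   158 52222] [258.14932404 363.55308108] ((659.8306884765625, -238.70565795898438), (189.35647583007812, 608.7728881835938), 32.655460357666016)
```

```bash
python3 -m handwheel '[1,0.03,0.03,-0.7,-0.1,1,0,0,-0.8,0,1,0,0,-0.7,0,0.85,0,0,-0.4,0,0.85,0,0,-0.19,0,0.85,0,0,0,0,0,0,0,0,0,0,0,0,0,0,0,0,0,0,0,0,0,0,0,0,0,0,0,0,0,0,0,0,0,0]' ; python3 -m handwheel '[0,0,0,0,0,0,0,0,0,0,0,0,0,0.5,0,0,0,0,0.8,0,0,0,0,0.8,0,0,0,0,0.8,0,0,0,0,0,0]'; python3 - <<'E'
from h import *
p,a,s=tool(); print(p,a,(np.array([.5274,.2159,.29])-p)/.04,(94.5-a)/4)
E
```

```text
t: 18.6
ee_pos: [0.5409, -0.3144, 0.1849]
tcp_rot: [-0.28, 0.96, -0.001, 0.001]
contact_force: [-2.9, 2.2, 11.4]
grip_width: 0.0388
finger_force: 59.8
t: 19.18
ee_pos: [0.5415, -0.3152, 0.3064]
tcp_rot: [-0.28, 0.96, -0.003, 0.004]
contact_force: [1.0, -1.0, -0.1]
grip_width: 0.0385
finger_force: 61.3
[ 0.54152486 -0.31523406  0.30639561] 122.48985314393218 [-0.35312153 13.27835161 -0.40989028] -6.997463285983045
```

```bash
python3 -m handwheel '[0,0,0.8,0,-0.6,0,-0.03,0.9,0,-0.6,0,-0.03,0.9,0,-0.6,0,-0.03,0.9,0,-0.6,0,-0.03,0.9,0,-0.6,0,-0.03,0.9,0,-0.6,0,-0.03,0.9,0,-0.6,0,-0.03,0.9,0,-0.6,0,-0.03,0.9,0,-0.6,0,-0.03,0.9,0,-0.6,0,-0.03,0.9,0,-0.6,0,-0.03,0.9,0,-0.4]'; python3 -m handwheel '[0,0,0.9,0,0,0,0,0.8,0,0,0,0,0.7,0,0,0,0,0,0,0,0,0,0,0,0]'; python3 - <<'E'
from h import *
p,a,s=tool(); print(p,a,s["grip_width"],(np.array([.5274,.2159,.193])-p)/.04,(94.5-a)/4)
E
```

```text
t: 20.18
ee_pos: [0.5268, 0.1155, 0.3001]
tcp_rot: [-0.038, 0.999, 0.0, 0.001]
contact_force: [1.4, -1.2, -0.7]
grip_width: 0.0381
finger_force: 61.3
t: 20.6
ee_pos: [0.5268, 0.2111, 0.2996]
tcp_rot: [-0.041, 0.999, 0.0, 0.0]
contact_force: [-0.8, -1.7, 0.1]
grip_width: 0.0386
finger_force: 61.3
[0.52683742 0.21114898 0.29962671] 94.66603719532934 0.038564208340824906 [ 0.01406461  0.11877542 -2.66566773] -0.04150929883233445
```

```bash
python3 -m handwheel '[0,0.02,0.12,-0.6,0,0,0,0,-0.6,0,0,0,0,-0.6,0,0,0,0,-0.4,0,0,0,0,0,0,0,0,0,0,0]'; python3 - <<'E'
from h import *
p,a,s=tool(); print(p,a,s["grip_width"],(np.array([.5274,.2159,.193])-p)/.04)
from cell import imaging; import cv2
cv2.imwrite("pics/w9.png",imaging.camera("wrist")["color"][:,:,::-1])
E
```

```text
t: 21.1
ee_pos: [0.5281, 0.2134, 0.2113]
tcp_rot: [-0.039, 0.999, -0.0, -0.0]
contact_force: [-1.0, -1.4, 0.1]
grip_width: 0.0386
finger_force: 61.2
[0.52814186 0.21336015 0.21129057] 94.42483182756807 0.038580040769560224 [-0.01854653  0.06349634 -0.45726427]
```

```bash
python3 -m handwheel '[0,0,0.04,-0.2,0,0,0,0,-0.23,0,0,0,0,0,0,0,0,0,0,0]'
```

```text
t: 21.48
ee_pos: [0.5278, 0.216, 0.1936]
tcp_rot: [-0.039, 0.999, -0.0, -0.0]
contact_force: [-0.9, -0.6, 0.3]
grip_width: 0.0385
finger_force: 61.3
```

```bash
python3 -m handwheel '[0.6,0,0,0,0,0.6,0,0,0,0,0.6,0,0,0,0,0.6,0,0,0.3,0,0.7,0,0,0.6,0,1,0,0,0.9,0,1,0,0,0.9,0,1,-0.5,0.5,0.5,0,1,-0.5,0.5,0,0,1,-0.5,0.5,0,0,1,0,0,0,0,1,0,0,0,0]'; python3 - <<'E'
import numpy as np,cv2; from cell import imaging
k=dict(interpolation=cv2.INTER_CUBIC)
t=imaging.camera("top")["color"]; s=imaging.camera("side")["color"]; W=imaging.camera("wrist")["color"]
a=np.hstack([cv2.resize(t[150:250,165:265],(300,300),**k),cv2.resize(s[145:225,180:307],(500,300),**k)])
b=np.hstack([cv2.resize(W,(400,300)),cv2.resize(t[130:280,240:440],(400,300),**k)])
cv2.imwrite("pics/end.png",np.vstack([a,b])[:,:,::-1])
E
```

```text
t: 22.48
ee_pos: [0.467, 0.2771, 0.323]
tcp_rot: [-0.041, 0.999, 0.0, 0.0]
contact_force: [0.1, 0.1, 0.6]
grip_width: 0.0857
finger_force: 0.0
```

View pics/end.png

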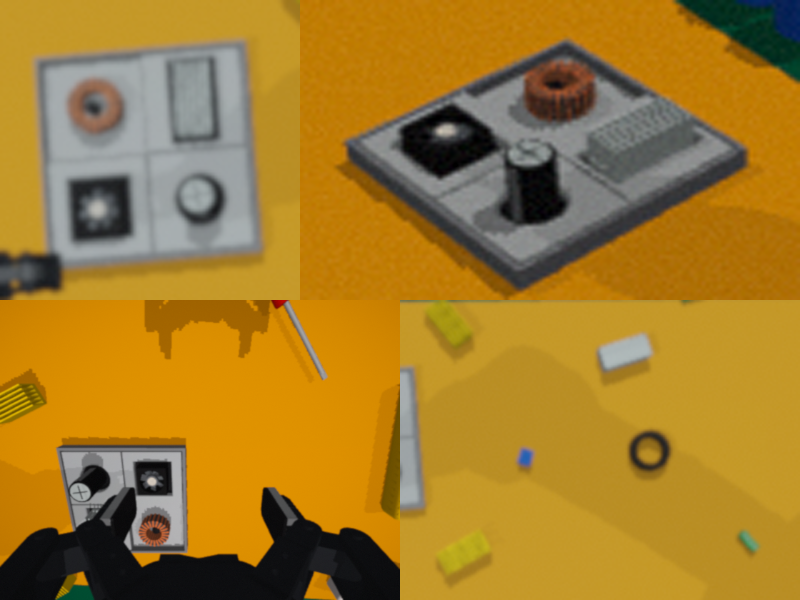

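All four parts are seated level in their nests: coil (96,106), heatsink (192,98), fan (100,208) and capacitor (200,198). The block (625,352) and tape (650,452) have not moved.

```bash
python3 -c "
from cell import env; print(env.close_job())"
```

```text
the job is handed in; nothing more can be done
None
```

The heat sink, fan, capacitor and ring core all sit level in their own nests in the last pictures, the block and tape lie where they were, and the job is handed in at about 22.5 s, with no verdict given back.

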